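Set out the parts of a stripped radio amplifier

ROBOT

A 6-joint arm with a two-finger parallel gripper is mounted at the origin on the work surface. World frame = base frame: x ahead of the robot, y to its left, z up, the work surface at z = 0. Lengths are in m, angles in rad, forces in N, time in s.
With the tool pointing down it reaches from about 0.375 to 0.825 m from the base axis. Payload 5.5 kg.
Tool frame: the origin (TCP) lies at the very end of the fingers, on their centre line; the grasp point (between the pads) lies 19 mm behind it; z points along the fingers, y is the line along which they close (so a half turn about z gives the same grasp; the last joint's range is limited). The gripper opens to 85 mm and grips with 20 to 120 N. Pads are 22 mm wide; open, the fingers measure 114 mm over their backs; the gripper's body (76 mm by 85 mm) begins 54 mm behind the grasp point. The pads swing forward as they close: fully open they stand 13 mm farther back than shut.
Start: joints at [-1.217, 0.314, -0.047, 1.21, 0, 1.571], TCP at [0.208, -0.563, 0.231] pointing down, gripper open.
Joint ranges: [-2.67, 2.67], [-0.69, 1.73], [-1.03, 1.25], [-2.08, 2.16], [-1.42, 1.45], [-3.14, 3.14]. Speed limits (rad/s): [2.39, 2.39, 3.01, 3.14, 3.14, 3.14].

INTERFACE

Orientations are given as [roll, pitch, yaw] about the fixed x, y, z axes, in that order (R = Rz(yaw) Ry(pitch) Rx(roll)).
In Python, from rig import r gives the robot as it stands. The module is installed in compiled form; this text tells all that it offers.
- The arm moves only by the tool jog_arm, never from a script. Its argument "rows" is one flat list of numbers, 4 for each row, row after row: the shift along the world's x, y, z normalised to -1 to 1, where 1 is 0.12 m, then the turn about the world's z normalised to -1 to 1, where 1 is 45 degrees. A call has exactly 10 rows; each row shifts and turns the commanded pose from where the row before left it; what a row does not reach is not made up. A row lasts 1/8 s, in which the tool goes at most 62.5 mm and 10.7 degrees, less where a joint would pass 70% of its speed; a pose out of reach is approached as far as the arm can. A call with a number of a shift or a turn outside -1 to 1 is refused whole. A call with a gripper value outside its range is refused whole. "grip" is the opening in per cent of the stroke, from 0 (shut) to 100 (fully open), set as the call begins (left out, the last holds). The fingers move at their own pace and stop on an object; "grip_force" is the grip in N (left out, the last holds). Time passes only in rows, so rows that do not move let the fingers close, or fill a call up. It gives the time, the measured TCP pose, the force, the opening and the grip force at its end, in the units of the state.
- r.get_obs(): the state, without advancing time (a new reading comes with each control period).
- r.capture(name): name is "scene" or "top"; returns (picture, depth): 400x640x3 uint8, red, green, blue; 400x640 float32, m along the optical axis (not along the pixel's ray), 0 where there is no reading.
- r.camera_model(name): a dict with "intrinsics" (3x3 intrinsics, pixels), "position" and "rotation" of the camera in the world. Camera axes: x right, y up, looking along -z (the intrinsics and any distortion apply to the point x, -y, -z); pixel columns grow to the right and rows downward; lengths in m; the calibration is good to about 2 mm. A picture is of the moment at which its call begins. camera_model takes no time and is no camera call.
- r.sign_off(): hands the job in; it is judged then, once.
The state is a dict: "time": time; "joints": joint angles; "qvel": joint speeds; "joint_efforts": joint torques, N m; "tcp_pos": TCP position; "eef_rot": TCP orientation; "contact_force": force on the tool from outside, world axes, zero at the start; "wrist_torque": the same for the moment, N m; "finger_gap": finger opening in m; "grasp_force": force on a finger pad.
Only numpy, scipy, OpenCV 4.12 (cv2) and the standard library are available. Lean on these libraries where they do the work, as an engineer would, in place of code of your own. Each camera call takes 0.05 s, during which the arm holds its last target. There are 200 camera calls.

TASK

Put the parts of the stripped amplifier away on the bench: each black knob upright in the round holder of its size, the transformer upright in the rectangular tray, and the two aluminium plates stacked flat on the sloping rack, the long one underneath and the short one on top, both lengthwise up the slope, in the middle of its width and with their lower ends against the stop lip. Let go of everything, and leave the glass valve standing where it is.

Things in the scene. Friction and masses are not known exactly. Their poses are not given: they have to be found in the camera images.
- knob_large: The larger black control knob: a plain upright cylinder, 52 mm diameter, 34 mm tall, aluminium disc and white pointer line on top, standing loose on the bench, about 90 g. Origin: centre of its underside; z up; x along the pointer.
- knob_small: The smaller black control knob: the same look, 32 mm diameter, 32 mm tall, about 40 g. Origin: centre of its underside; z up; x along the pointer.
- transformer: Small mains transformer, a dark laminated-steel block with a copper-and-paper winding on top: 60 mm along its x, 46 mm along its y, 42 mm tall, about 0.3 to 0.6 kg. Origin: centre of its underside; z up.
- plate_long: The longer of two flat bare-aluminium heat-spreader plates, lying flat on the bench: 110 mm along its x, 50 mm along its y, 10 mm thick, about 150 g, black dots for its holes (no real holes). Origin: centre of its underside; z is the face normal. Both ends are alike.
- plate_short: The shorter aluminium heat-spreader plate, lying flat: 70 mm along its x, 50 mm along its y, 10 mm thick, about 95 g. Origin: centre of its underside; z is the face normal. Both ends are alike.
- cup_wide: Fixed round grey holder, the wider one, for the large knob: a recess of 66 mm inner diameter with a rim 6 mm wide (78 mm outer), rim top 12 mm above the bench, inner floor 4 mm above the bench. Origin: centre of its underside, on the bench.
- cup_narrow: Fixed round grey holder, the narrower one, for the small knob: a recess of 44 mm inner diameter with a rim 6 mm wide (56 mm outer), rim top 12 mm above the bench, inner floor 4 mm above the bench. Origin: centre of its underside, on the bench.
- tray: Fixed rectangular grey holder for the transformer: a recess of 72 mm along its x by 58 mm along its y, walls 6 mm thick (84 x 70 mm outer), rim top 12 mm above the bench, inner floor 5 to 6 mm above the bench. Origin: centre of its underside, on the bench. Either way round will do.
- rack: Fixed grey sloping rack for the plates: open flat bed 74 mm wide (y), 135 mm long, rising at 18 deg along the rack's +x (roughly away from the robot). At its low end a full-width stop lip stands square to the bed, 27 mm above it, 8 mm thick. Origin: on the bench, 25 mm straight below the corner where bed and lip meet, at mid-width; z up. Plates do not slide by themselves on the bed.
- valve: Bystander: a glass radio valve standing loose on its round white ceramic base, 44 mm diameter, 73 mm tall, among the other things; not to be disturbed. Origin: centre of its underside; z up.
Not all that is in view belongs to the job. What is shaped like the transformer but yellow is not meant.

How it is judged:
By the outcome, as a careful person would: the job done as asked, in the order asked, and still so for the second after the job is handed in, with the robot touching nothing.
It also fails if it takes over 125 s, if anything falls off the work surface, if the arm or the gripper's body presses on something with over 40 N, if the wrist force passes 120 N, or if a joint passes its speed limit or range.

## Working session

There is one attempt and no reset: what is moved stays moved. The work goes in short steps, Python scripts to look and compute and a tool call to move; the robot and the scene stay as the last step left them, time stands still between calls to the robot, and variables do not carry over. Pictures are saved under pics/ and viewed, at most 14 in all, crops included, and the job is handed in when it is done.

Besides the shell and the picture viewer there is one more tool, called by a JSON object that holds its "op" and its "data". jog_arm: Moves the arm, as the interface text tells. Its arguments: {"type":"object","properties":{"rows":{"type":"array","items":{"type":"number"}},"grip":{"type":"number"},"grip_force":{"type":"number"}},"required":["rows"]}

```bash
mkdir -p pics
cat > h.py <<'E'
import numpy as np,cv2
from rig import r
def ray(cm,u,v):
    K=np.array(cm["intrinsics"]);d=np.linalg.inv(K)@np.array([u,v,1.0]);d=np.array([d[0],-d[1],-d[2]])
    return np.array(cm["position"]),np.array(cm["rotation"])@d
def onz(cm,u,v,z):
    p,d=ray(cm,u,v);return p+d*(z-p[2])/d[2]
def cloud(cm,D):
    K=np.array(cm["intrinsics"]);v,u=np.mgrid[0:400,0:640]
    P=np.stack([(u-K[0,2])/K[0,0]*D,-(v-K[1,2])/K[1,1]*D,-D],-1)
    return P@np.array(cm["rotation"]).T+np.array(cm["position"])
E
python3 - <<'E'
from h import *
for n in("top","scene"):
    I,D=r.capture(n);cm=r.camera_model(n);print(n,{k:np.round(v,3).tolist() if not isinstance(v,(str,dict)) else v for k,v in cm.items()})
    np.savez(f"{n}0.npz",I=I,D=D);cv2.imwrite(f"pics/{n}0.png",cv2.resize(I[:,:,::-1],(800,500)))
print(r.get_obs())
E
```

```text
top {'intrinsics': [[405.503, 0.0, 325.081], [0.0, 405.503, 201.382], [0.0, 0.0, 1.0]], 'position': [0.34, 0.002, 1.086], 'rotation': [0.127, 0.005, -1.566]}
scene {'intrinsics': [[489.471, 0.0, 316.216], [0.0, 489.471, 204.842], [0.0, 0.0, 1.0]], 'position': [0.943, -0.308, 0.831], 'rotation': [0.594, 0.013, 0.953]}
{'time': 0.1, 'joints': array([-1.21700964e+00,  3.14155585e-01, -4.79747266e-02,  1.21020561e+00,
        4.79536399e-06,  1.57078454e+00]), 'qvel': array([-6.94406214e-04, -1.62704085e-03,  2.95568910e-03,  8.73376764e-05,
        9.28128026e-04, -1.45039222e-03]), 'joint_efforts': array([ 1.12902517e-04, -5.40767276e+01,  3.40541160e+01,  1.11973486e-02,
       -3.20288837e-05, -7.46032782e-06]), 'tcp_pos': array([ 0.2076924 , -0.5623511 ,  0.23052253]), 'eef_rot': array([-3.14005306e+00, -4.81349866e-06,  3.53798459e-01]), 'contact_force': array([-0.01880538, -0.92448363,  0.28249777]), 'wrist_torque': array([-0.0119164 , -0.02637813,  0.00176897]), 'grasp_force': 0.0, 'finger_gap': 0.0856077046328713}
```

```bash
sed -i 's/np.array(cm\["rotation"\])/R(cm)/g' h.py
cat >> h.py <<'E'
from scipy.spatial.transform import Rotation
def R(cm): return Rotation.from_euler("xyz",cm["rotation"]).as_matrix()
E
python3 - <<'E'
from h import *
for n in("top","scene"):
    z=np.load(f"{n}0.npz");P=cloud(r.camera_model(n),z["D"]);ok=z["D"]>0
    print(n,ok.mean(),np.percentile(P[ok][:,2],[1,10,50,90,99]))
E
```

```text
top 0.9960703125 [-7.48198719e-01 -5.26316163e-03  3.78220517e-04  1.71778377e-01
  7.07394271e-01]
scene 0.99594921875 [-7.50980631e-01 -2.51109261e-03  5.49866741e-04  1.18821101e-01
  2.10447153e-01]
```

View pics/top0.png

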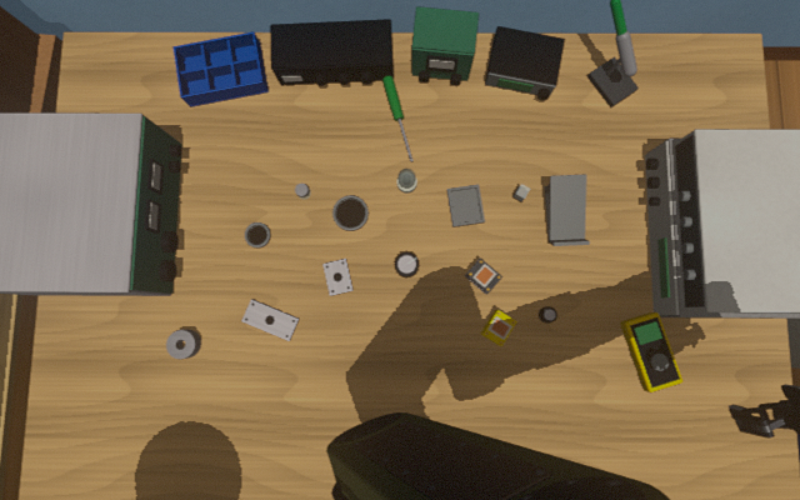

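View pics/scene0.png

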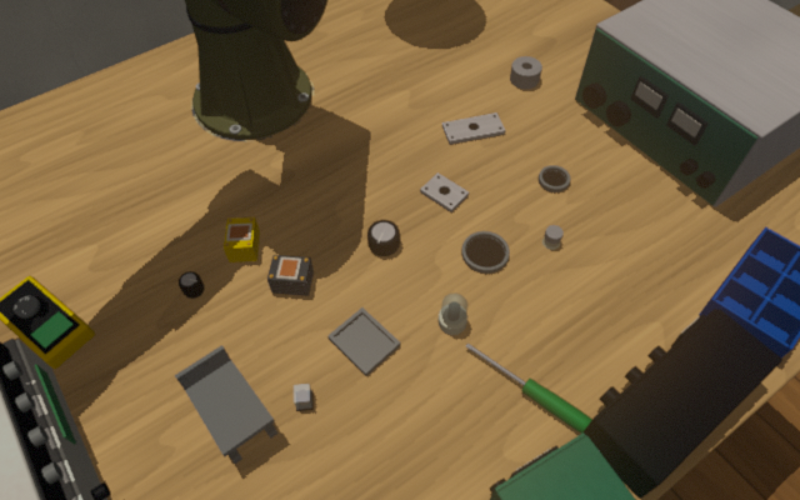

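```bash
cat > m.py <<'E'
from h import *
W={"top":dict(knobL=(406,264,20),knobS=(548,314,14),trafo=(484,275,24),short=(338,277,26),long=(270,320,36),cupW=(350,212,24),cupN=(257,235,20),tray=(466,205,28),rack=(567,208,45),valve=(406,180,17)),
"scene":dict(knobL=(384,237,24),knobS=(191,284,19),trafo=(291,273,30),short=(444,192,32),long=(474,128,38),cupW=(485,252,32),cupN=(554,179,22),tray=(365,341,42),rack=(225,402,62),valve=(453,313,28))}
H=dict(knobL=.034,knobS=.032,trafo=.03,short=.01,long=.01,cupW=.012,cupN=.012,tray=.012,rack=.04,valve=.0)
if __name__=="__main__":
  for n in W:
    z=np.load(n+"0.npz");I=z["I"];cm=r.camera_model(n);P=cloud(cm,z["D"])
    hsv=cv2.cvtColor(I,cv2.COLOR_RGB2HSV);S=hsv[...,1].astype(int);V=hsv[...,2].astype(int)
    ims=[]
    for k,(u,v,w) in W[n].items():
        u=round(u*.8);v=round(v*.8);w=round(w*.8)
        sl=np.s_[v-w:v+w,u-w:u+w]
        m=((S[sl]<90)|(V[sl]<35)).astype(np.uint8)
        m=cv2.morphologyEx(m,cv2.MORPH_OPEN,np.ones((2,2)))
        cs,_=cv2.findContours(m,cv2.RETR_EXTERNAL,cv2.CHAIN_APPROX_NONE)
        f=max(1,148//(2*w));im=cv2.resize(I[sl],None,fx=f,fy=f,interpolation=0)
        if cs:
            c=max(cs,key=cv2.contourArea).astype(np.float32)+np.array([u-w,v-w],np.float32)
            pts=np.array([onz(cm,*p[0],H[k])[:2] for p in c],np.float32)
            rc=cv2.minAreaRect(pts)
            print(n,k,"rect",np.round(rc[0],4),np.round(rc[1],4),round(rc[2],1),"zmax",np.round(np.percentile(P[sl][...,2],[50,97]),3))
            cv2.drawContours(im,[((c-np.array([u-w,v-w])+.5)*f).astype(int)],-1,(255,0,0),1)
        o=np.zeros((160,160,3),np.uint8);hh=min(160,im.shape[0]);o[:hh,:hh]=im[:hh,:hh];ims.append(o)
    cv2.imwrite(f"pics/m_{n}.png",np.vstack([np.hstack(ims[:5]),np.hstack(ims[5:])])[:,:,::-1])
E
python3 m.py; python3 -c "
import cv2,numpy as np
cv2.imwrite('pics/m0.png',np.vstack([cv2.imread('pics/m_top.png')[:300],cv2.imread('pics/m_scene.png')[:300]]))"
```

```text
top knobL rect [0.4462 0.0051] [0.0472 0.0418] 0.2 zmax [0.001 0.036]
top knobS rect [ 0.3428 -0.2891] [0.023  0.0259] 0.3 zmax [0.001 0.034]
top trafo rect [ 0.4219 -0.1544] [0.061  0.0515] 49.0 zmax [0.001 0.045]
top short rect [0.4204 0.152 ] [0.0717 0.0519] 13.8 zmax [0.    0.012]
top long rect [0.3293 0.2927] [0.1123 0.0522] 68.2 zmax [0.    0.012]
top cupW rect [0.5588 0.1276] [0.0763 0.0759] 27.3 zmax [0.002 0.013]
top cupN rect [0.5104 0.3265] [0.0523 0.0511] 2.2 zmax [0.001 0.013]
top tray rect [ 0.5767 -0.122 ] [0.0847 0.0712] 8.5 zmax [0.002 0.013]
top rack rect [ 0.5624 -0.3307] [0.0884 0.1529] 89.8 zmax [0.001 0.063]
top valve rect [0.6346 0.0061] [0.0508 0.044 ] 0.2 zmax [0.001 0.07 ]
scene knobL rect [0.4502 0.0064] [0.0405 0.0424] 55.9 zmax [0.002 0.036]
scene knobS rect [ 0.358  -0.2882] [0.0304 0.0476] 86.6 zmax [0.001 0.034]
scene trafo rect [ 0.426  -0.1546] [0.0626 0.0627] 51.0 zmax [0.002 0.044]
scene short rect [0.4263 0.1522] [0.0739 0.055 ] 13.6 zmax [0.001 0.012]
scene long rect [0.3362 0.2924] [0.1109 0.058 ] 68.3 zmax [0.001 0.012]
scene cupW rect [0.5661 0.1284] [0.0747 0.0792] 51.0 zmax [0.001 0.012]
scene cupN rect [0.516  0.3279] [0.0537 0.0568] 29.1 zmax [0.001 0.013]
scene tray rect [ 0.5826 -0.1199] [0.0863 0.0708] 8.7 zmax [0.001 0.013]
scene rack rect [ 0.5627 -0.3295] [0.157  0.0762] 3.1 zmax [0.001 0.063]
scene valve rect [0.6188 0.0181] [0.0405 0.0682] 52.2 zmax [0.001 0.07 ]
```

View pics/m0.png

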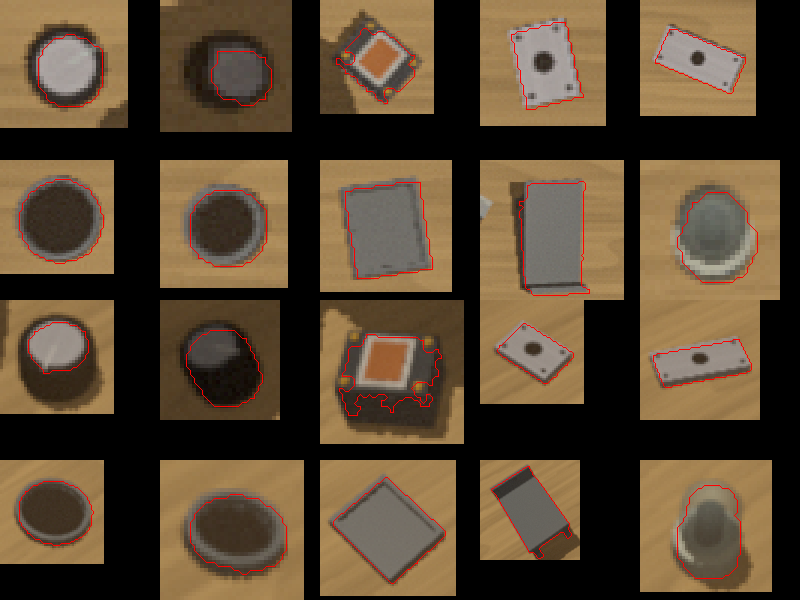

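```bash
cat > m2.py <<'E'
from m import *
def big(m,off):
    cs,_=cv2.findContours(m.astype(np.uint8),cv2.RETR_EXTERNAL,cv2.CHAIN_APPROX_NONE)
    return max(cs,key=cv2.contourArea).astype(np.float32)+np.array(off,np.float32)
def meas(n,I,D,keys,verbose=True):
    cm=r.camera_model(n);hsv=cv2.cvtColor(I,cv2.COLOR_RGB2HSV).astype(int);Hh,S,V=[hsv[...,i] for i in range(3)]
    for k in keys:
        u,v,w=[round(x*.8) for x in W[n][k]];sl=np.s_[v-w:v+w,u-w:u+w];h=H[k]
        if k in("knobL","knobS"): m=(S[sl]<80)&(V[sl]>(120 if k=="knobL" else 50))
        elif k=="trafo": m=(S[sl]>130)&(Hh[sl]<14)&(V[sl]>120); h=.042
        else: m=(S[sl]<90)|(V[sl]<35)
        c=big(m,(u-w,v-w));q=np.array([onz(cm,*p[0],h)[:2] for p in c],np.float32)
        rc=cv2.minAreaRect(q);(mx,my),_=cv2.minEnclosingCircle(q)
        print(n,k,"rect",np.round(rc[0],4),np.round(rc[1],4),round(rc[2],1))
if __name__=="__main__":
  for n in W:
    z=np.load(n+"0.npz");meas(n,z["I"],z["D"],[k for k in W[n] if k not in("valve","rack")])
  # rack from depth
  for n in W:
    z=np.load(n+"0.npz");P=cloud(r.camera_model(n),z["D"]).reshape(-1,3)
    q=P[(abs(P[:,0]-.59)<.03)&(abs(P[:,1]+.33)<.025)&(P[:,2]>.02)]
    A=np.c_[q[:,:2],np.ones(len(q))];s=np.linalg.lstsq(A,q[:,2],rcond=None)[0]
    print(n,len(q),"slope",s,"deg",np.degrees(np.arctan(np.hypot(*s[:2]))),"yaw",np.degrees(np.arctan2(-s[1],-s[0]))-180,"resid",np.std(A@s-q[:,2]), "z at .56",s@[.56,-.33,1])
    for y in(-.36,-.33,-.30):
        t=P[(abs(P[:,1]-y)<.004)&(P[:,0]>.46)&(P[:,0]<.56)&(P[:,2]>.012)];t=t[np.argsort(t[:,0])]
        print(y,[(round(a,3),round(b,3)) for a,_,b in t[:14]])
    for x in(.56,.60):
        t=P[(abs(P[:,0]-x)<.004)&(P[:,1]>-.42)&(P[:,1]<-.25)&(P[:,2]>.02)]
        print("y range at",x,t[:,1].min().round(4),t[:,1].max().round(4))
    t=P[(P[:,2]>.053)&(P[:,0]>.58)&(P[:,0]<.72)&(abs(P[:,1]+.33)<.06)];print("xmax",t[:,0].max(),t[:,2].max())
E
python3 m2.py
```

```text
top knobL rect [0.4487 0.0077] [0.0367 0.0365] 0.2
top knobS rect [ 0.3453 -0.2878] [0.0232 0.0231] 88.3
top trafo rect [ 0.4255 -0.1531] [0.0208 0.0268] 49.2
top short rect [0.4231 0.1547] [0.0717 0.0519] 13.8
top long rect [0.3319 0.2954] [0.1124 0.0522] 68.2
top cupW rect [0.5615 0.1304] [0.0764 0.0759] 27.3
top cupN rect [0.5131 0.3293] [0.0524 0.0512] 2.2
top tray rect [ 0.5793 -0.1193] [0.0852 0.0712] 8.5
scene knobL rect [0.4476 0.007 ] [0.0345 0.0375] 55.8
scene knobS rect [ 0.3439 -0.2882] [0.0222 0.0215] 87.5
scene trafo rect [ 0.4226 -0.154 ] [0.0216 0.0275] 47.8
scene short rect [0.4228 0.1522] [0.0741 0.0551] 13.7
scene long rect [0.3322 0.2926] [0.111  0.0582] 68.3
scene cupW rect [0.563  0.1281] [0.0755 0.0787] 54.0
scene cupN rect [0.5129 0.3267] [0.056  0.0558] 71.8
scene tray rect [ 0.5798 -0.1203] [0.0865 0.0709] 8.8
top 466 slope [ 0.32089174  0.0105431  -0.13284025] deg 17.800000993501637 yaw -358.11818860837366 resid 0.002090999109474734 z at .56 0.04337989886123125
-0.36 [(np.float64(0.49), np.float64(0.05)), (np.float64(0.49), np.float64(0.05)), (np.float64(0.
[... 2936 characters left out ...]
oat64(0.492), np.float64(0.046))]
-0.3 [(np.float64(0.484), np.float64(0.048)), (np.float64(0.485), np.float64(0.049)), (np.float64(0.486), np.float64(0.048)), (np.float64(0.486), np.float64(0.048)), (np.float64(0.487), np.float64(0.05)), (np.float64(0.487), np.float64(0.048)), (np.float64(0.488), np.float64(0.05)), (np.float64(0.488), np.float64(0.049)), (np.float64(0.489), np.float64(0.051)), (np.float64(0.489), np.float64(0.05)), (np.float64(0.49), np.float64(0.051)), (np.float64(0.491), np.float64(0.051)), (np.float64(0.491), np.float64(0.051)), (np.float64(0.491), np.float64(0.05))]
y range at 0.56 -0.3659 -0.2924
y range at 0.6 -0.364 -0.2504
xmax 0.6338045247033652 0.06990579084071269
```

Candidates, in 800×500 top-view pixels:
- **Transformer:** dark block (484,275) or yellow block (499,325). The dark one is meant; the yellow one is the decoy. The enlarged crop shows dark laminations.
- **Knobs:** black (406,264) and (548,314). The grey roll (182,344) and the small grey disc (302,190) are not knobs.
- **Plates:** long (270,320), short (338,277).

The crops show that the masks fit, and the sizes match those given. I'll start with the small knob.

{"op": "jog_arm", "data": {"rows": [0.163,0.327,0,0,0.163,0.327,0,0,0.163,0.327,0,0,0.163,0.327,0,0,0.163,0.327,0,0,0.163,0.327,0,0,0.163,0.325,0,0,0,0,-0.36,0,0,0,-0.36,0,0,0,-0.36,0], "grip": 80}}

```text
time: 1.35
tcp_pos: [0.3448, -0.2881, 0.1004]
eef_rot: [3.141, -0.0, 0.354]
contact_force: [0.2, -0.7, -1.0]
finger_gap: 0.068
grasp_force: 0.0
```

```bash
python3 -c "
from rig import r
o=r.get_obs();print(o['time'],o['joints'].round(3),o['tcp_pos'].round(4),o['eef_rot'].round(3),o['contact_force'])"
```

```text
1.35 [-0.696  0.133 -0.594  0.844 -0.     2.091] [ 0.3448 -0.2881  0.1004] [ 3.141 -0.     0.354] [ 0.15390082 -0.70290192 -0.97047614]
```

{"op": "jog_arm", "data": {"rows": [0,0,-0.25,0,0,0,-0.25,0,0,0,-0.12,0,0,0,-0.07,0,0,0,-0.03,0,0,0,0,0,0,0,0,0,0,0,0,0,0,0,0,0,0,0,0,0]}}

```text
time: 2.6
tcp_pos: [0.3449, -0.2884, 0.0154]
eef_rot: [3.141, -0.0, 0.354]
contact_force: [-0.2, 0.6, -0.7]
finger_gap: 0.0681
grasp_force: 0.0
```

{"op": "jog_arm", "data": {"rows": [0,0,0,0,0,0,0,0,0,0,0,0,0,0,0,0,0,0,0,0,0,0,0.2,0,0,0,0.4,0,0,0,0.4,0.2,0.05,0.3,0,0.2,0.05,0.4,0,0.2], "grip": 0, "grip_force": 40}}

```text
time: 3.85
tcp_pos: [0.3576, -0.2044, 0.136]
eef_rot: [3.139, -0.001, 0.828]
contact_force: [0.1, 0.7, -1.2]
finger_gap: 0.0307
grasp_force: 39.8
```

{"op": "jog_arm", "data": {"rows": [0.13,0.443,0,0.06,0.13,0.443,0,0.06,0.13,0.443,0,0.06,0.13,0.443,0,0.06,0.13,0.443,0,0.06,0.13,0.443,0,0.06,0.13,0.443,0,0.06,0.13,0.443,0,0.06,0.13,0.443,0,0.06,0.125,0.443,0,0.06]}}

```text
time: 5.1
tcp_pos: [0.5124, 0.329, 0.1348]
eef_rot: [-3.142, 0.0, 1.298]
contact_force: [0.5, -0.6, -1.0]
finger_gap: 0.0304
grasp_force: 39.8
```

{"op": "jog_arm", "data": {"rows": [0.005,-0.01,-0.3,0,0,0,-0.3,0,0,0,-0.2,0,0,0,-0.1,0,0,0,-0.05,0,0,0,-0.01,0,0,0,0,0,0,0,0,0,0,0,0,0,0,0,0,0]}}

```text
time: 6.35
tcp_pos: [0.5129, 0.3261, 0.0203]
eef_rot: [3.141, -0.0, 1.296]
contact_force: [-1.0, 0.1, -0.9]
finger_gap: 0.0304
grasp_force: 39.7
```

{"op": "jog_arm", "data": {"rows": [0,0,0,0,0,0,0,0,0,0,0,0,0,0,0,0,0,0,0.1,0,0,0,0.3,0,0,0,0.4,0,-0.05,-0.42,0,0,-0.05,-0.45,0,0,-0.05,-0.45,0,0], "grip": 80}}

```text
time: 7.6
tcp_pos: [0.4949, 0.1664, 0.1172]
eef_rot: [3.14, -0.001, 1.297]
contact_force: [0.8, -0.6, -0.4]
finger_gap: 0.0682
grasp_force: 0.0
```

{"op": "jog_arm", "data": {"rows": [-0.1,-0.331,0,0,-0.1,-0.331,0,0,-0.1,-0.331,0,0,-0.09,-0.332,0,0,0,0,-0.25,0,0,0,-0.25,0,0,0,-0.18,0,0,0,-0.1,0,0,0,-0.06,0,0,0,0,0], "grip": 100}}

```text
time: 8.85
tcp_pos: [0.4481, 0.0087, 0.0155]
eef_rot: [3.142, 0.0, 1.296]
contact_force: [-0.1, -0.1, 0.1]
finger_gap: 0.0855
grasp_force: 0.0
```

{"op": "jog_arm", "data": {"rows": [0,0,0,0,0,0,0,0,0,0,0,0,0,0,0,0,0,0,0,0,0,0,0.2,0,0,0,0.35,0,0.3,0.2,0.3,0,0.3,0.3,0,0,0.3,0.4,0,0], "grip": 0, "grip_force": 40}}

```text
time: 10.1
tcp_pos: [0.5578, 0.1172, 0.1185]
eef_rot: [3.139, -0.001, 1.295]
contact_force: [0.7, -0.3, -1.0]
finger_gap: 0.0504
grasp_force: 42.2
```

{"op": "jog_arm", "data": {"rows": [0.04,0.1,-0.1,0,0,0,-0.25,0,0,0,-0.2,0,0,0,-0.12,0,0,0,-0.08,0,0,0,-0.05,0,0,0,0,0,0,0,0,0,0,0,0,0,0,0,0,0]}}

```text
time: 11.35
tcp_pos: [0.561, 0.1287, 0.0216]
eef_rot: [3.141, -0.0, 1.296]
contact_force: [0.2, 1.0, -0.5]
finger_gap: 0.0507
grasp_force: 42.2
```

{"op": "jog_arm", "data": {"rows": [0,0,-0.01,0,0,0,0,0,0,0,0,0,0,0,0,0,0,0,0.1,0,0,0,0.3,0,0,0,0.4,0,-0.1,-0.2,0,-0.15,-0.2,-0.4,0,-0.2,-0.2,-0.4,0,-0.22], "grip": 100}}

```text
time: 12.6
tcp_pos: [0.5006, 0.0077, 0.1172]
eef_rot: [3.14, -0.001, 0.844]
contact_force: [0.7, -1.2, -0.3]
finger_gap: 0.0853
grasp_force: 0.0
```

Run:
```python
from h import *
ims=[]
I,D=r.capture("scene");cv2.imwrite("pics/s1.png",cv2.resize(I[60:340,180:520,::-1],(680,560)))
```

```text
(no output)
```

View pics/s1.png

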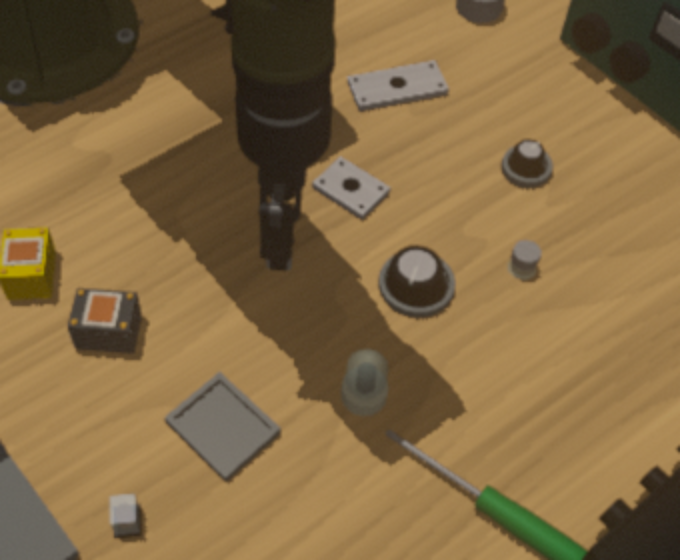

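Both knobs sit upright in their holders: large at (418,275), small at (528,160). The valve is untouched. The transformer is next.

{"op": "jog_arm", "data": {"rows": [-0.16,-0.336,0,0,-0.16,-0.336,0,0,-0.16,-0.336,0,0,-0.158,-0.335,0,0,0,0,-0.25,0,0,0,-0.25,0,0,0,-0.18,0,0,0,-0.1,0,0,0,-0.06,0,0,0,0,0]}}

```text
time: 13.9
tcp_pos: [0.4244, -0.1525, 0.0155]
eef_rot: [3.142, -0.0, 0.849]
contact_force: [-0.2, 0.4, -0.7]
finger_gap: 0.085
grasp_force: 0.0
```

{"op": "jog_arm", "data": {"rows": [0,0,0,0,0,0,0,0,0,0,0,0,0,0,0,0,0,0,0,0,0,0,0,0,0,0,0.2,0,0,0,0.35,0,0.2,0,0.3,-0.1,0.3,0.1,0,-0.2], "grip": 0, "grip_force": 60}}

```text
time: 15.15
tcp_pos: [0.4864, -0.1416, 0.1205]
eef_rot: [3.137, -0.003, 0.607]
contact_force: [0.2, -0.1, -3.3]
finger_gap: 0.0452
grasp_force: 63.0
```

{"op": "jog_arm", "data": {"rows": [0.2,0.04,0,-0.15,0.2,0.04,0,-0.15,0.2,0.05,0,-0.15,0.176,0.05,0,-0.132,0,0,-0.2,0,0,0,-0.25,0,0,0,-0.12,0,0,0,-0.05,0,0,0,0,0,0,0,0,0]}}

```text
time: 16.4
tcp_pos: [0.5782, -0.1192, 0.044]
eef_rot: [3.141, -0.002, 0.156]
contact_force: [0.1, -0.8, -2.8]
finger_gap: 0.0449
grasp_force: 62.8
```

Run:
```python
from h import *
I,D=r.capture("scene");cv2.imwrite("pics/s2.png",cv2.resize(I[220:320,210:350,::-1],(700,500),interpolation=cv2.INTER_CUBIC))
```

```text
(no output)
```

View pics/s2.png

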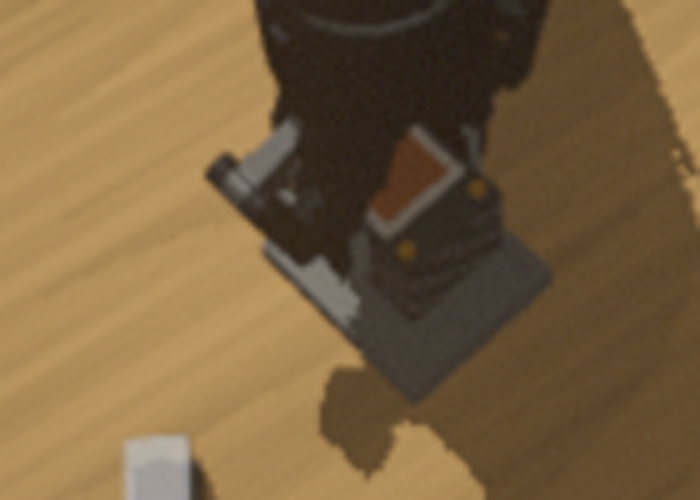

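The block (430,250) hangs square over the tray, lower corner (415,400). I'll lower it and release.

{"op": "jog_arm", "data": {"rows": [0.008,-0.005,-0.06,0,0,0,-0.06,0,0,0,-0.04,0,0,0,-0.02,0,0,0,0,0,0,0,0,0,0,0,0,0,0,0,0,0,0,0,0,0,0,0,0,0]}}

```text
time: 17.7
tcp_pos: [0.5778, -0.1194, 0.0222]
eef_rot: [-3.141, 0.001, 0.156]
contact_force: [-5.1, 1.6, 8.5]
finger_gap: 0.0451
grasp_force: 64.1
```

{"op": "jog_arm", "data": {"rows": [0,0,0,0,0,0,0,0,0,0,0,0,0,0,0,0,0,0,0.1,0,0,0,0.3,0,0,0,0.4,0,-0.2,0.3,0.2,0.2,-0.25,0.4,0,0.22,-0.25,0.4,0,0.22], "grip": 100}}

```text
time: 18.95
tcp_pos: [0.4941, 0.0135, 0.1427]
eef_rot: [3.14, -0.002, 0.663]
contact_force: [-0.0, 0.4, -0.8]
finger_gap: 0.0851
grasp_force: 0.0
```

{"op": "jog_arm", "data": {"rows": [-0.225,0.39,0,0.112,-0.225,0.39,0,0.112,-0.225,0.39,0,0.112,-0.225,0.39,0,0.112,-0.225,0.39,0,0.112,-0.225,0.39,0,0.112,0,0,-0.25,0,0,0,-0.3,0,0,0,-0.2,0,0,0,0,0]}}

```text
time: 20.2
tcp_pos: [0.3312, 0.2924, 0.0506]
eef_rot: [-3.14, 0.003, 1.186]
contact_force: [-1.2, 0.6, 0.2]
finger_gap: 0.0851
grasp_force: 0.0
```

Run:
```python
from h import *
I,D=r.capture("scene");a=cv2.resize(I[230:310,230:342,::-1],(420,300),interpolation=cv2.INTER_CUBIC)
I,D=r.capture("top");b=cv2.resize(I[220:300,160:272,::-1],(420,300),interpolation=cv2.INTER_CUBIC)
cv2.imwrite("pics/s3.png",np.vstack([a,b]))
```

```text
(no output)
```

View pics/s3.png

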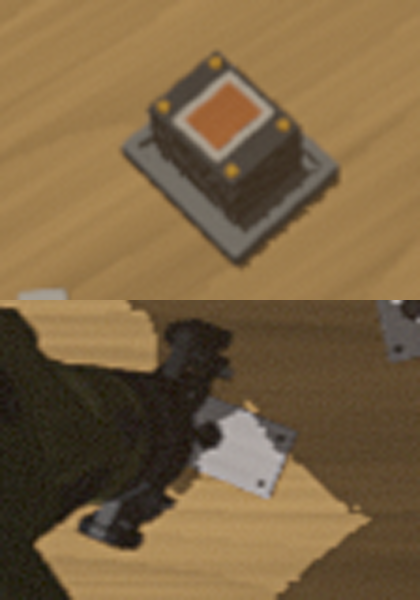

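Run:
```python
from m2 import *
for n in("top","scene"):
    I,D=r.capture(n);cm=r.camera_model(n);P=cloud(cm,D)
    hsv=cv2.cvtColor(I,cv2.COLOR_RGB2HSV).astype(int)
    u,v=(372,164) if n=="top" else (290,260)
    sl=np.s_[v-25:v+25,u-30:u+30]
    m=(hsv[sl][...,1]>130)&(hsv[sl][...,0]<14)&(hsv[sl][...,2]>120)
    c=big(m,(u-30,v-25));q=np.array([onz(cm,*p[0],.0475)[:2] for p in c],np.float32);print(n,cv2.minAreaRect(q))
    p=P[sl].reshape(-1,3);p=p[(p[:,2]>.036)&(p[:,2]<.06)&(abs(p[:,0]-.578)<.028)&(abs(p[:,1]+.12)<.02)]
    A=np.c_[p[:,:2]-[.578,-.12],np.ones(len(p))];print(len(p),np.linalg.lstsq(A,p[:,2],rcond=None)[0])
```

```text
top ((0.578357994556427, -0.11855597794055939), (0.02142990007996559, 0.026259977370500565), 9.846579551696777)
308 [0.00335504 0.00919994 0.0485133 ]
scene ((0.5748064517974854, -0.11898032575845718), (0.022089587524533272, 0.027852516621351242), 9.423140525817871)
654 [-0.04586746  0.00919758  0.04799408]
```

The transformer is level, at the right height and centred in the tray. Now I'll grasp the long plate.

{"op": "jog_arm", "data": {"rows": [0.007,0.01,-0.1,0.006,0,0,-0.12,0,0,0,-0.1,0,0,0,-0.05,0,0,0,-0.027,0,0,0,0,0,0,0,0,0,0,0,0,0,0,0,0,0,0,0,0,0]}}

```text
time: 21.65
tcp_pos: [0.3332, 0.2945, 0.0038]
eef_rot: [3.141, -0.0, 1.191]
contact_force: [1.4, -0.2, 0.1]
finger_gap: 0.0857
grasp_force: 0.0
```

{"op": "jog_arm", "data": {"rows": [0,0,0,0,0,0,0,0,0,0,0,0,0,0,0,0,0,0,0,0,0,0,0,0,0,0,0,0,0,0,0,0,0,0,0,0,0,0,0,0], "grip": 0, "grip_force": 60}}

```text
time: 22.9
tcp_pos: [0.333, 0.2946, 0.0043]
eef_rot: [-3.141, -0.0, 1.191]
contact_force: [-3.3, -2.3, 9.9]
finger_gap: 0.0471
grasp_force: 60.0
```

{"op": "jog_arm", "data": {"rows": [0,0,0.03,0,0,0,0.1,0,0,0,0.2,0,0,0,0.3,0,0,0,0.4,0,0,-0.2,0.2,-0.15,0,-0.2,0,-0.2,0,-0.2,0,-0.2,0,0,0,0,0,0,0,0]}}

```text
time: 24.15
tcp_pos: [0.3334, 0.223, 0.1517]
eef_rot: [-3.141, -0.001, 0.761]
contact_force: [-0.8, -0.1, -2.4]
finger_gap: 0.0471
grasp_force: 62.0
```

Run:
```python
from h import *
I,D=r.capture("scene");cv2.imwrite("pics/s4.png",cv2.resize(I[20:200,300:540,::-1],(720,540),interpolation=cv2.INTER_CUBIC))
```

```text
(no output)
```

View pics/s4.png

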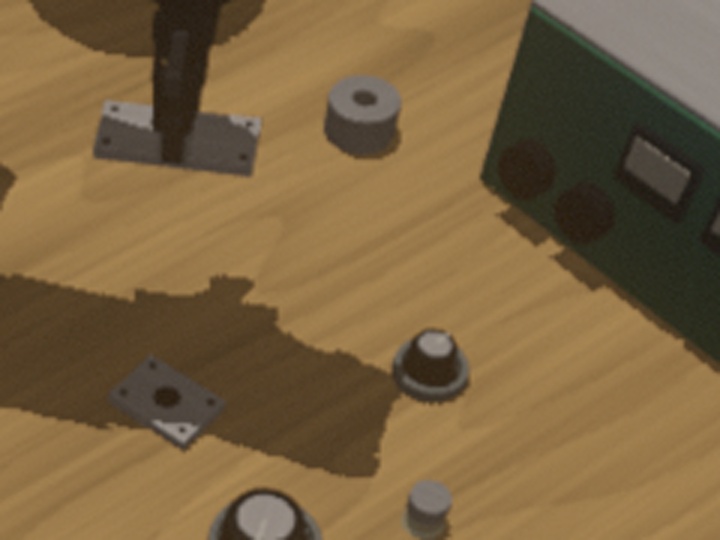

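```bash
cat > pl.py <<'E'
from h import *
def plate(n="scene"):
    o=r.get_obs();t=o["tcp_pos"];y=o["eef_rot"][2]
    I,D=r.capture(n);P=cloud(r.camera_model(n),D).reshape(-1,3);hs=cv2.cvtColor(I,cv2.COLOR_RGB2HSV).reshape(-1,3).astype(int)
    q=P-t;c,s=np.cos(y),np.sin(y);q=np.c_[c*q[:,0]+s*q[:,1],-s*q[:,0]+c*q[:,1],q[:,2]]
    m=(abs(q[:,0])<.08)&(abs(q[:,1])<.035)&(abs(q[:,2])<.04)&(abs(q[:,0])>.015);q=q[m]
    g=q[abs(q[:,1])<.02];A=np.c_[g[:,:2],np.ones(len(g))]
    k=np.ones(len(g),bool)
    for _ in range(4):
        f=np.linalg.lstsq(A[k],g[k,2],rcond=None)[0];k=abs(A@f-g[:,2])<.004
    k=abs(np.c_[q[:,:2],np.ones(len(q))]@f-q[:,2])<.004
    print(n,len(q),"top plane in tool xy: dz/dx %.3f dz/dy %.3f z0 %.4f"%tuple(f),"x range",np.percentile(q[k,0],[.5,99.5]).round(4),"y range",np.percentile(q[k,1],[1,99]).round(4))
plate("scene");plate("top")
E
python3 pl.py
```

```text
scene 745 top plane in tool xy: dz/dx 0.001 dz/dy 0.004 z0 0.0055 x range [-0.0552  0.0539] y range [-0.0257  0.0268]
top 463 top plane in tool xy: dz/dx 0.005 dz/dy 0.009 z0 0.0050 x range [-0.0547  0.0544] y range [-0.0256  0.0231]
```

The long plate is held level and centred in the grip. I'll carry it to the rack.

{"op": "jog_arm", "data": {"rows": [0.188,-0.46,0,-0.0915,0.188,-0.46,0,-0.0915,0.188,-0.46,0,-0.0915,0.188,-0.46,0,-0.0915,0.188,-0.46,0,-0.0915,0.188,-0.46,0,-0.0915,0.188,-0.46,0,-0.0915,0.188,-0.46,0,-0.0915,0.188,-0.46,0,-0.0915,0.188,-0.46,0,-0.0915]}}

```text
time: 25.55
tcp_pos: [0.5599, -0.331, 0.1507]
eef_rot: [-3.141, 0.0, 0.039]
contact_force: [2.0, -0.4, 0.4]
finger_gap: 0.047
grasp_force: 62.1
```

{"op": "jog_arm", "data": {"rows": [0,0,-0.15,0,0,0,-0.2,0,0,0,-0.15,0,0,0,-0.05,0,0,0,0,0,0,0,0,0,0,0,0,0,0,0,0,0,0,0,0,0,0,0,0,0]}}

```text
time: 26.8
tcp_pos: [0.5587, -0.3296, 0.0853]
eef_rot: [3.142, -0.0, 0.04]
contact_force: [-0.3, -0.4, -1.2]
finger_gap: 0.047
grasp_force: 62.2
```

```bash
python3 pl.py
python3 - <<'E'
from h import *
I,D=r.capture("scene");a=cv2.resize(I[260:390,110:290,::-1],(540,390),interpolation=cv2.INTER_CUBIC)
cv2.imwrite("pics/s5.png",a)
E
```

```text
scene 1931 top plane in tool xy: dz/dx -0.517 dz/dy 0.011 z0 0.0154 x range [0.0152 0.0735] y range [-0.0332  0.0338]
top 736 top plane in tool xy: dz/dx -0.003 dz/dy 0.002 z0 0.0043 x range [-0.0549  0.0547] y range [-0.024   0.0255]
```

View pics/s5.png

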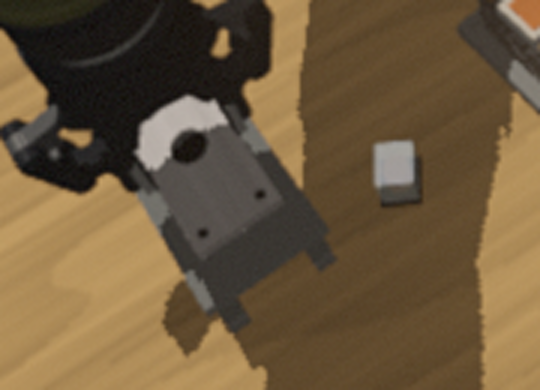

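The plate lies over the bed, square to it and centred between the bed edges. I'll lower it gently with a lighter grip so that it pivots onto the slope.

{"op": "jog_arm", "data": {"rows": [0,0,-0.08,0,0,0,-0.06,0,0,0,-0.02,0,0,0,-0.02,0,0,0,-0.02,0,0,0,-0.02,0,0,0,-0.02,0,0,0,0,0,0,0,0,0,0,0,0,0], "grip_force": 25}}

```text
time: 28.2
tcp_pos: [0.5577, -0.3295, 0.057]
eef_rot: [3.142, 0.001, 0.04]
contact_force: [-6.6, 1.1, 5.3]
finger_gap: 0.0469
grasp_force: 61.8
```

{"op": "jog_arm", "data": {"rows": [0,0,-0.02,0,0,0,-0.02,0,0,0,-0.02,0,0,0,-0.01,0,0,0,0,0,0,0,0,0,0,0,0,0,0,0,0,0,0,0,0,0,0,0,0,0], "grip": 0, "grip_force": 30}}

```text
time: 29.45
tcp_pos: [0.558, -0.3299, 0.0486]
eef_rot: [3.141, 0.001, 0.04]
contact_force: [-6.3, -0.5, 4.9]
finger_gap: 0.0477
grasp_force: 58.9
```

```bash
cat > rk.py <<'E'
from h import *
# plate in rack frame from a view: aluminium bright points above bed
def rk(n):
    I,D=r.capture(n);P=cloud(r.camera_model(n),D).reshape(-1,3)
    x0,y0,yw=.503,-.3318,.042;a=np.radians(18)
    q=P-[x0,y0,.025];c,s=np.cos(yw),np.sin(yw);q=np.c_[c*q[:,0]+s*q[:,1],-s*q[:,0]+c*q[:,1],q[:,2]]
    s_=q[:,0]*np.cos(a)+q[:,2]*np.sin(a);h=-q[:,0]*np.sin(a)+q[:,2]*np.cos(a);y=q[:,1]
    m=(s_>-.01)&(s_<.14)&(abs(y)<.036)&(h>-.006)&(h<.05)
    for lo in np.arange(0,.14,.01):
        k=m&(s_>lo)&(s_<lo+.01);hh=h[k]
        e=k&(h>.006);print("%.2f n%d h med %.4f [%.4f %.4f]"%(lo,k.sum(),np.median(hh),*np.percentile(hh,[10,90])),"y raised",np.percentile(y[e],[2,98]).round(4) if e.sum()>5 else "")
    return I
if __name__=="__main__":
    for n in("top","scene"): print(n);rk(n)
E
python3 rk.py
```

```text
top
0.00 n126 h med 0.0037 [-0.0019 0.0211] y raised [-0.0315  0.0304]
0.01 n108 h med 0.0091 [-0.0014 0.0120] y raised [-0.0232  0.0238]
0.02 n109 h med 0.0090 [-0.0009 0.0117] y raised [-0.0229  0.0233]
0.03 n102 h med 0.0090 [-0.0022 0.0126] y raised [-0.0233  0.0233]
0.04 n99 h med 0.0087 [-0.0014 0.0116] y raised [-0.0231  0.0237]
0.05 n72 h med 0.0102 [0.0028 0.0193] y raised [-0.0256  0.0311]
0.06 n3 h med 0.0321 [0.0307 0.0433] y raised
  return _methods._mean(a, axis=axis, dtype=dtype,
  ret = ret.dtype.type(ret / rcount)
Traceback (most recent call last):
  File "rk.py", line 14, in <module>
    for n in("top","scene"): print(n);rk(n)
                                      ~~^^^
  File "rk.py", line 11, in rk
    e=k&(h>.006);print("%.2f n%d h med %.4f [%.4f %.4f]"%(lo,k.sum(),np.median(hh),*np.percentile(hh,[10,90])),"y raised",np.percentile(y[e],[2,98]).round(4) if e.sum()>5 else "")
                                                                                    ~~~~~~~~~~~~~^^^^^^^^^^^^
IndexError: index -1 is out of bounds for axis 0 with size 0
```

{"op": "jog_arm", "data": {"rows": [-0.008,0,-0.0026,0,-0.008,0,-0.0026,0,-0.008,0,-0.0026,0,-0.008,0,-0.0026,0,-0.004,0,-0.0013,0,0,0,0,0,0,0,0,0,0,0,0,0,0,0,0,0,0,0,0,0]}}

```text
time: 30.75
tcp_pos: [0.5572, -0.3303, 0.0486]
eef_rot: [3.14, -0.006, 0.041]
contact_force: [0.4, -0.1, 5.7]
finger_gap: 0.0473
grasp_force: 59.4
```

{"op": "jog_arm", "data": {"rows": [-0.01,0,-0.003,0,-0.01,0,-0.003,0,-0.01,0,-0.003,0,-0.01,0,-0.003,0,0,0,0,0,0,0,0,0,0,0,0,0,0,0,0,0,0,0,0,0,0,0,0,0]}}

```text
time: 32.0
tcp_pos: [0.5524, -0.3307, 0.0472]
eef_rot: [3.139, -0.005, 0.041]
contact_force: [1.4, 0.2, 5.1]
finger_gap: 0.0467
grasp_force: 59.5
```

```bash
sed -i 's/hh=h\[k\]/hh=h[k]\n        if len(hh)<3: continue/' rk.py; python3 rk.py; python3 -c "
from rig import r
o=r.get_obs();print(o['contact_force'],o['wrist_torque'],o['tcp_pos'])"
```

```text
top
0.00 n128 h med 0.0100 [-0.0008 0.0207] y raised [-0.0281  0.0294]
0.01 n104 h med 0.0103 [0.0000 0.0126] y raised [-0.0255  0.0234]
0.02 n107 h med 0.0088 [-0.0014 0.0120] y raised [-0.0262  0.0231]
0.03 n104 h med 0.0097 [-0.0015 0.0127] y raised [-0.0254  0.0233]
0.04 n92 h med 0.0097 [0.0004 0.0139] y raised [-0.0248  0.028 ]
0.05 n21 h med 0.0130 [0.0072 0.0357] y raised [-0.0168  0.035 ]
0.08 n27 h med 0.0083 [0.0003 0.0120] y raised [0.008  0.0238]
0.09 n63 h med 0.0076 [-0.0017 0.0118] y raised [-0.0021  0.0241]
0.10 n65 h med 0.0085 [-0.0010 0.0111] y raised [-0.0084  0.0244]
0.11 n89 h med -0.0001 [-0.0031 0.0037] y raised [0.0114 0.0219]
0.12 n104 h med -0.0002 [-0.0034 0.0024] y raised 
0.13 n60 h med -0.0004 [-0.0028 0.0017] y raised 
scene
0.01 n3 h med 0.0104 [0.0100 0.0106] y raised 
0.02 n75 h med 0.0110 [0.0097 0.0122] y raised [-0.0155  0.016 ]
0.03 n106 h med 0.0112 [0.0095 0.0125] y raised [-0.0194  0.0222]
0.04 n129 h med 0.0109 [0.0096 0.0121] y raised [-0.0229  0.0226]
0.05 n171 h med 0.0102 [-0.0002 0.0122] y raised [-0.0229  0.0232]
0.06 n276 h med 0.0109 [0.0001 0.0234] y raised [-0.0348  0.0348]
0.07 n279 h med 0.0105 [0.0000 0.0403] y raised [-0.0328  0.0302]
0.08 n215 h med 0.0098 [-0.0002 0.0117] y raised [-0.0236  0.0303]
0.09 n213 h med 0.0095 [-0.0007 0.0112] y raised [-0.0236  0.024 ]
0.10 n326 h med 0.0074 [-0.0006 0.0109] y raised [-0.0229  0.0241]
0.11 n249 h med 0.0002 [-0.0014 0.0029] y raised [-0.0235  0.0139]
0.12 n234 h med 0.0001 [-0.0012 0.0014] y raised 
0.13 n190 h med -0.0012 [-0.0046 0.0011] y raised 
[ 1.2279367  -0.07531502  4.7304907 ] [ 0.04534338 -0.51831473  0.00436031] [ 0.55236077 -0.33067329  0.04721356]
```

{"op": "jog_arm", "data": {"rows": [-0.01,0,-0.003,0,-0.01,0,-0.003,0,-0.01,0,-0.003,0,0,0,0,0,0,0,0,0,0,0,0,0,0,0,0,0,0,0,0,0,0,0,0,0,0,0,0,0]}}

```text
time: 33.35
tcp_pos: [0.5517, -0.3307, 0.047]
eef_rot: [3.139, -0.011, 0.041]
contact_force: [7.3, 0.3, 4.4]
finger_gap: 0.0471
grasp_force: 59.4
```

{"op": "jog_arm", "data": {"rows": [0,0,0,0,0,0,0,0,0,0,0,0,0,0,0,0,0,0,0.05,0,0,0,0.2,0,0,0,0.4,0,0,0,0.4,0,-0.1,0.3,0,0.1,-0.1,0.4,0,0.1], "grip": 100}}

```text
time: 34.6
tcp_pos: [0.5225, -0.2457, 0.1715]
eef_rot: [3.14, -0.002, 0.198]
contact_force: [0.6, 1.0, -0.1]
finger_gap: 0.0856
grasp_force: 0.0
```

```bash
python3 rk.py|grep -v "^0.0[2-7]";  python3 - <<'E'
from h import *
I,D=r.capture("scene");a=cv2.resize(I[260:380,120:280,::-1],(640,480),interpolation=cv2.INTER_CUBIC)
cv2.imwrite("pics/s6.png",a)
E
```

```text
top
0.00 n56 h med 0.0088 [-0.0009 0.0184] y raised [0.0044 0.0338]
0.01 n60 h med 0.0084 [-0.0012 0.0113] y raised [-0.0003  0.0236]
0.12 n6 h med -0.0011 [-0.0024 0.0002] y raised 
0.13 n9 h med 0.0003 [-0.0023 0.0022] y raised 
scene
0.00 n193 h med 0.0098 [-0.0005 0.0160] y raised [-0.0289  0.0244]
0.01 n173 h med 0.0094 [-0.0003 0.0112] y raised [-0.0234  0.0236]
0.08 n205 h med 0.0094 [-0.0005 0.0111] y raised [-0.0239  0.0238]
0.09 n212 h med 0.0095 [-0.0005 0.0112] y raised [-0.0233  0.0244]
0.10 n344 h med 0.0067 [-0.0006 0.0107] y raised [-0.0232  0.0241]
0.11 n238 h med 0.0002 [-0.0012 0.0016] y raised [-0.0157  0.0114]
0.12 n227 h med -0.0000 [-0.0014 0.0013] y raised 
0.13 n198 h med -0.0012 [-0.0045 0.0011] y raised
```

View pics/s6.png

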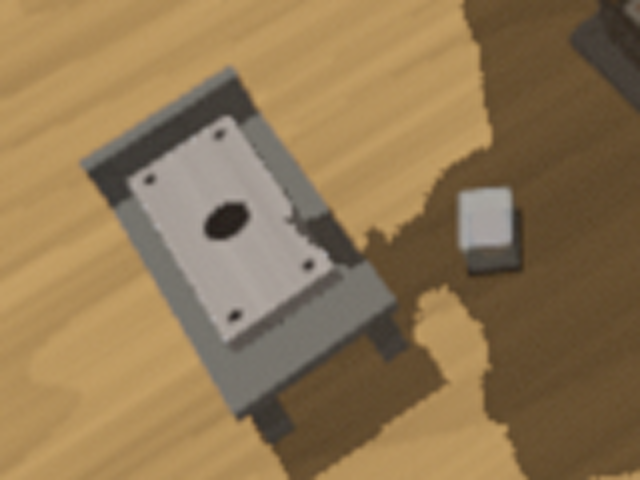

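The long plate lies flat, centred, with its lower end at the lip (180,145). Now the short plate; I need the half-turned yaw because of the wrist range.

{"op": "jog_arm", "data": {"rows": [-0.055,0.222,0,0.22,-0.055,0.222,0,0.22,-0.055,0.222,0,0.22,-0.055,0.222,0,0.22,-0.055,0.222,0,0.22,-0.055,0.222,0,0.22,-0.055,0.222,0,0.22,-0.055,0.222,0,0.22,-0.055,0.222,0,0.22,-0.055,0.222,0,0.22]}}

```text
time: 36.0
tcp_pos: [0.4568, 0.0211, 0.1706]
eef_rot: [3.141, 0.001, 1.93]
contact_force: [-0.2, -0.0, 1.2]
finger_gap: 0.0853
grasp_force: 0.0
```

{"op": "jog_arm", "data": {"rows": [-0.055,0.222,0,0.22,-0.055,0.222,0,0.22,-0.055,0.222,0,0.22,-0.055,0.222,0,0.22,-0.055,0.222,0,0.22,0,0,-0.2,0.22,0,0,-0.3,0.22,0,0,-0.3,0.22,0,0,-0.2,0.09,0,0,0,0]}}

```text
time: 37.25
tcp_pos: [0.4224, 0.1532, 0.0489]
eef_rot: [-3.141, -0.003, -2.907]
contact_force: [-0.0, 0.4, 0.8]
finger_gap: 0.0857
grasp_force: 0.0
```

{"op": "jog_arm", "data": {"rows": [0.004,0,-0.1,0.006,0,0,-0.12,0,0,0,-0.1,0,0,0,-0.04,0,0,0,-0.014,0,0,0,0,0,0,0,0,0,0,0,0,0,0,0,0,0,0,0,0,0]}}

```text
time: 38.5
tcp_pos: [0.4236, 0.1541, 0.0053]
eef_rot: [-3.142, 0.0, -2.9]
contact_force: [0.3, 0.6, -0.3]
finger_gap: 0.0858
grasp_force: 0.0
```

{"op": "jog_arm", "data": {"rows": [0,0,0,0,0,0,0,0,0,0,0,0,0,0,0,0,0,0,0,0,0,0,0,0,0,0,0,0,0,0,0.03,0,0,0,0.1,0,0,0,0.2,0], "grip": 0, "grip_force": 45}}

```text
time: 39.75
tcp_pos: [0.4226, 0.1537, 0.0451]
eef_rot: [-3.141, -0.002, -2.9]
contact_force: [0.4, 0.4, -1.7]
finger_gap: 0.0468
grasp_force: 46.4
```

{"op": "jog_arm", "data": {"rows": [0,0,0.3,-0.1,0,0,0.3,-0.1,0,0,0.25,-0.05,0,0,0,0,0,0,0,0,0,0,0,0,0,0,0,0,0,0,0,0,0,0,0,0,0,0,0,0]}}

```text
time: 41.0
tcp_pos: [0.4235, 0.154, 0.1468]
eef_rot: [-3.142, -0.0, -3.096]
contact_force: [-0.7, 0.0, -1.6]
finger_gap: 0.047
grasp_force: 46.4
```

```bash
sed -i 's/abs(q\[:,0\])<.08/abs(q[:,0])<.06/' pl.py; python3 pl.py
```

```text
scene 325 top plane in tool xy: dz/dx -0.006 dz/dy -0.010 z0 0.0034 x range [-0.0334  0.0357] y range [-0.0255  0.0249]
top 135 top plane in tool xy: dz/dx 0.006 dz/dy -0.007 z0 0.0036 x range [-0.0327  0.0349] y range [-0.0066  0.0253]
```

{"op": "jog_arm", "data": {"rows": [0.093,-0.404,0,0,0.093,-0.404,0,0,0.093,-0.404,0,0,0.093,-0.404,0,0,0.093,-0.404,0,0,0.093,-0.404,0,0,0.093,-0.404,0,0,0.093,-0.404,0,0,0.093,-0.404,0,0,0.093,-0.404,0,-0.006]}}

```text
time: 42.35
tcp_pos: [0.5353, -0.3324, 0.1468]
eef_rot: [3.142, 0.0, -3.101]
contact_force: [0.8, 0.0, 0.4]
finger_gap: 0.047
grasp_force: 46.5
```

{"op": "jog_arm", "data": {"rows": [0,0,-0.15,0,0,0,-0.2,0,0,0,-0.15,0,0,0,-0.08,0,0,0,0,0,0,0,0,0,0,0,0,0,0,0,0,0,0,0,0,0,0,0,0,0]}}

```text
time: 43.6
tcp_pos: [0.5351, -0.3308, 0.0773]
eef_rot: [-3.142, 0.0, -3.101]
contact_force: [-0.5, -0.8, -1.3]
finger_gap: 0.0469
grasp_force: 46.5
```

{"op": "jog_arm", "data": {"rows": [0,0,-0.07,0,0,0,-0.04,0,0,0,-0.02,0,0,0,-0.02,0,0,0,-0.02,0,0,0,-0.015,0,0,0,-0.01,0,0,0,0,0,0,0,0,0,0,0,0,0]}}

```text
time: 44.85
tcp_pos: [0.5346, -0.3308, 0.0545]
eef_rot: [-3.141, -0.001, -3.101]
contact_force: [-4.4, 1.0, 7.6]
finger_gap: 0.0445
grasp_force: 44.7
```

```bash
python3 rk.py
```

```text
top
0.00 n117 h med 0.0175 [-0.0007 0.0225] y raised [-0.0295  0.0314]
0.01 n106 h med 0.0185 [0.0002 0.0213] y raised [-0.0231  0.0246]
0.02 n103 h med 0.0182 [-0.0004 0.0216] y raised [-0.023   0.0246]
0.03 n51 h med 0.0190 [-0.0011 0.0364] y raised [-0.0212  0.0299]
0.04 n6 h med -0.0012 [-0.0036 0.0234] y raised 
0.06 n8 h med 0.0191 [0.0107 0.0226] y raised [0.0123 0.0227]
0.07 n61 h med 0.0091 [-0.0010 0.0188] y raised [-0.0036  0.0246]
0.08 n76 h med 0.0086 [-0.0008 0.0117] y raised [-0.009   0.0239]
0.09 n87 h med 0.0086 [-0.0018 0.0118] y raised [-0.0169  0.0243]
0.10 n98 h med 0.0084 [-0.0012 0.0117] y raised [-0.0237  0.0237]
0.11 n112 h med 0.0004 [-0.0028 0.0028] y raised 
0.12 n107 h med -0.0002 [-0.0027 0.0021] y raised 
0.13 n61 h med -0.0003 [-0.0028 0.0017] y raised 
scene
0.00 n63 h med 0.0199 [0.0187 0.0209] y raised [-0.0147  0.0157]
0.01 n98 h med 0.0201 [0.0189 0.0215] y raised [-0.0191  0.0217]
0.02 n138 h med 0.0198 [-0.0002 0.0212] y raised [-0.0208  0.022 ]
0.03 n167 h med 0.0194 [-0.0005 0.0214] y raised [-0.0214  0.0228]
0.04 n201 h med 0.0198 [-0.0002 0.0263] y raised [-0.0317  0.0338]
0.05 n298 h med 0.0208 [0.0002 0.0437] y raised [-0.0339  0.0342]
0.06 n207 h med 0.0195 [-0.0003 0.0211] y raised [-0.0232  0.0241]
0.07 n332 h med 0.0108 [0.0004 0.0193] y raised [-0.0235  0.0244]
0.08 n212 h med 0.0095 [-0.0002 0.0113] y raised [-0.0233  0.0237]
0.09 n209 h med 0.0094 [-0.0006 0.0111] y raised [-0.0238  0.0244]
0.10 n342 h med 0.0069 [-0.0007 0.0108] y raised [-0.0231  0.0245]
0.11 n233 h med 0.0002 [-0.0013 0.0019] y raised [-0.0087  0.0163]
0.12 n230 h med 0.0002 [-0.0013 0.0013] y raised 
0.13 n194 h med -0.0010 [-0.0044 0.0011] y raised
```

{"op": "jog_arm", "data": {"rows": [-0.01,0,-0.003,0,-0.01,0,-0.003,0,-0.01,0,-0.003,0,-0.01,0,-0.003,0,-0.01,0,-0.003,0,0,0,0,0,0,0,0,0,0,0,0,0,0,0,0,0,0,0,0,0]}}

```text
time: 46.2
tcp_pos: [0.5316, -0.3315, 0.0536]
eef_rot: [-3.14, 0.005, -3.101]
contact_force: [1.7, -0.2, 6.1]
finger_gap: 0.0446
grasp_force: 45.1
```

{"op": "jog_arm", "data": {"rows": [-0.01,0,-0.003,0,-0.01,0,-0.003,0,-0.01,0,-0.003,0,-0.01,0,-0.003,0,0,0,0,0,0,0,0,0,0,0,0,0,0,0,0,0,0,0,0,0,0,0,0,0]}}

```text
time: 47.45
tcp_pos: [0.5309, -0.3315, 0.0535]
eef_rot: [-3.14, 0.012, -3.099]
contact_force: [8.8, 3.1, 4.3]
finger_gap: 0.0444
grasp_force: 45.2
```

{"op": "jog_arm", "data": {"rows": [0,0,0,0,0,0,0,0,0,0,0,0,0,0,0,0,0,0,0.05,0,0,0,0.2,0,0,0,0.4,0,-0.1,0.1,0.4,0,-0.2,0.4,0,0,-0.2,0.4,0,0], "grip": 100}}

```text
time: 48.7
tcp_pos: [0.4643, -0.2222, 0.1778]
eef_rot: [-3.141, 0.002, -3.102]
contact_force: [-0.0, 0.7, -0.5]
finger_gap: 0.0857
grasp_force: 0.0
```

{"op": "jog_arm", "data": {"rows": [-0.1,0.3,0.1,0,-0.1,0.3,0.1,0,0,0.3,0.1,0,0,0,0,0,0,0,0,0,0,0,0,0,0,0,0,0,0,0,0,0,0,0,0,0,0,0,0,0]}}

```text
time: 49.95
tcp_pos: [0.4403, -0.1148, 0.2126]
eef_rot: [3.142, -0.0, -3.101]
contact_force: [-0.1, 0.7, -0.4]
finger_gap: 0.0852
grasp_force: 0.0
```

```bash
python3 rk.py;  python3 - <<'E'
from h import *
I,D=r.capture("scene");J,D=r.capture("top")
a=cv2.resize(I[260:360,120:253,::-1],(532,400),interpolation=cv2.INTER_CUBIC)
b=cv2.resize(J[120:220,420:480,::-1],(240,400),interpolation=cv2.INTER_CUBIC)
cv2.imwrite("pics/s7.png",np.hstack([a,b]));cv2.imwrite("pics/s8.png",cv2.resize(I[:,:,::-1],(800,500)))
E
```

```text
top
scene
0.00 n204 h med 0.0195 [-0.0002 0.0219] y raised [-0.0337  0.0283]
0.01 n177 h med 0.0195 [-0.0001 0.0209] y raised [-0.0232  0.0242]
0.02 n172 h med 0.0195 [-0.0003 0.0211] y raised [-0.0238  0.0238]
0.03 n169 h med 0.0197 [-0.0000 0.0213] y raised [-0.0239  0.0241]
0.04 n193 h med 0.0195 [-0.0003 0.0214] y raised [-0.0235  0.024 ]
0.05 n192 h med 0.0194 [-0.0004 0.0211] y raised [-0.0237  0.0239]
0.06 n329 h med 0.0160 [0.0004 0.0206] y raised [-0.0236  0.0241]
0.07 n211 h med 0.0096 [-0.0003 0.0113] y raised [-0.0235  0.0241]
0.08 n201 h med 0.0096 [-0.0004 0.0113] y raised [-0.0231  0.0242]
0.09 n213 h med 0.0096 [-0.0003 0.0109] y raised [-0.0235  0.024 ]
0.10 n350 h med 0.0066 [-0.0007 0.0107] y raised [-0.0234  0.0241]
0.11 n229 h med 0.0002 [-0.0014 0.0017] y raised 
0.12 n233 h med -0.0000 [-0.0014 0.0013] y raised 
0.13 n196 h med -0.0012 [-0.0048 0.0007] y raised
```

View pics/s7.png

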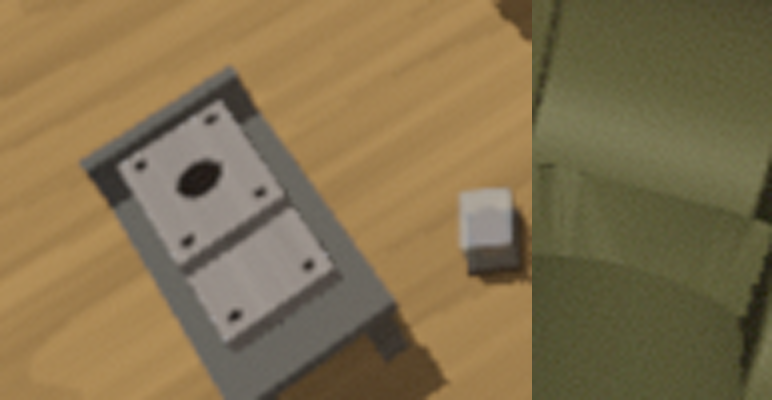

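View pics/s8.png

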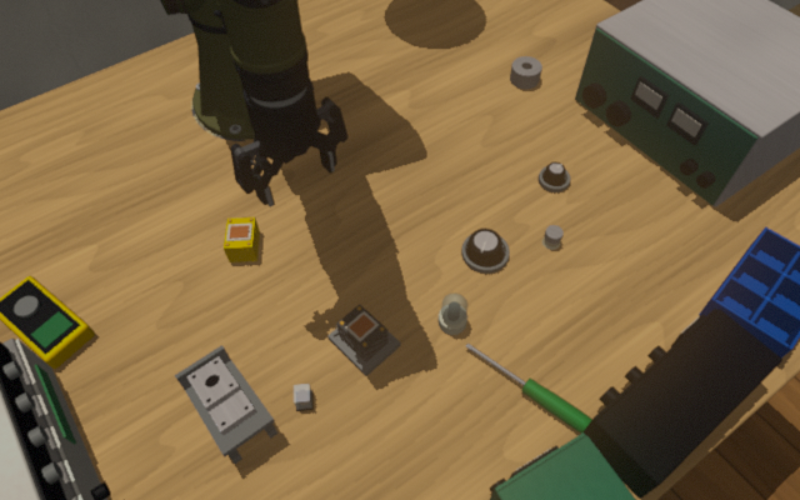

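Both plates lie flat, stacked and centred, against the lip (180,130 in the crop). The knobs, transformer and valve (452,312) are all as they should be.

```bash
python3 -c "
from rig import r
print(r.sign_off())"
```

```text
the job is handed in; nothing more can be done
None
```

The job is handed in at about 50 s on the robot's clock: by the last pictures both knobs, the transformer and both plates are in place and released, and the valve stands undisturbed.

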